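Close a double-lidded tin, then lift off its outer lid alone

ROBOT

A 6-joint arm with a two-finger parallel gripper is mounted at the origin on a cart in front of the work surface, level with it; the furniture and walls round the work are solid. World frame = base frame: x ahead of the robot, y to its left, z up, the work surface at z = 0. Lengths are in m, angles in rad, forces in N, time in s.
With the tool pointing down it reaches from about 0.425 to 0.95 m from the base axis. Payload 3.5 kg.
Tool frame: the origin (TCP) lies on the centre line of the jaws, within the pads' length; the fingertips stand 25 mm ahead of it and the grasp point (between the pads) lies 6 mm ahead of it (ctrl.finger_overhang is the distance from the TCP to the fingertips, in m); z points along the fingers, y is the line along which they close (so a half turn about z gives the same grasp; the last joint's range is limited). The gripper opens to 85 mm and grips with 20 to 120 N. Pads are 22 mm wide; open, the fingers measure 114 mm over their backs; the gripper's body (76 mm by 85 mm) begins 54 mm behind the grasp point. The pads swing forward as they close: fully open they stand 13 mm farther back than shut.
Start: joints at [1.105, 0.286, 1.577, -0, 1.279, -0.15], TCP at [0.21, 0.642, 0.256] pointing down, gripper open.
Joint ranges: [-2.77, 2.77], [-0.9, 2.22], [0.21, 2.48], [-1.53, 4.67], [0.24, 2.81], [-2.84, 2.84]. Speed limits (rad/s): [2.79, 2.79, 3.14, 3.14, 3.14, 3.14].

INTERFACE

Orientations are given as a unit quaternion [x, y, z, w].
In Python, from plant import get_state, imaging, job, ctrl gives the robot as it stands.
- The arm moves only by the tool jog_arm, never from a script. Its argument "increments" is a list of rows, each an object of numbers: "dx", "dy", "dz": the shift along the world's x, y, z each as a share of 12 cm, from -1 to 1; "ax", "ay", "az": the turn, a rotation vector about the world's x, y, z each as a share of pi/2 rad, from -1 to 1; "gripper": the gripper command: -1 is shut, 1 is fully open, values between are in proportion. A call has 1 to 10 rows; each row is the pose to reach, as a shift and turn from the pose commanded when the call began; what a row does not reach only later rows make up. A row lasts 1/10 s, in which the tool goes at most 50 mm and 8.59 degrees, less where a joint would pass 70% of its speed; a pose out of reach is approached as far as the arm can. A call with a number of a shift or a turn outside -1 to 1 is refused whole. A call with a gripper value outside its range is refused whole. The fingers move at their own pace and stop on an object; "force" is the grip in N (left out, the last holds). Time passes only in rows, so rows that repeat a pose let the fingers close. It gives the time, the measured TCP pose, the force, the opening and the grip force at its end, in the units of the state.
- get_state(): the state, without advancing time (a new reading comes with each control period).
- imaging.read_camera(name): name is "scene" or "top" or "wrist"; returns a dict with "frame" (480x640x3 uint8, blue, green, red), "depth" (480x640 float32, m along the optical axis (not along the pixel's ray), 0 where there is no reading), "camera_matrix" (3x3 intrinsics, pixels), "dist" ([k1, k2, p1, p2, k3] as OpenCV has them; the pictures are not rectified), "extrinsics" (4x4, takes a point from camera to world coordinates); the wrist camera has in their place "mount" (4x4, takes a point from camera to tool coordinates, whose origin is the TCP and whose axes are the flange's). Camera axes: x right, y up, looking along -z (the intrinsics and any distortion apply to the point x, -y, -z); pixel columns grow to the right and rows downward; lengths in m; the calibration is good to about 2 mm. A picture is of the moment at which its call begins: read the wrist's pose just before it.
- job.sign_off(): hands the job in; it is judged then, once.
The state is a dict: "time": time; "qpos": joint angles; "dq": joint speeds; "joint_efforts": joint torques, N m; "eef_pos": TCP position; "tcp_rot": TCP orientation; "contact_force": force on the tool from outside, world axes, zero at the start; "wrist_torque": the same for the moment, N m; "opening": opening from 0.0 (shut) to 1.0 (fully open); "finger_force": force on a finger pad.
Only numpy, scipy, OpenCV 4.12 (cv2) and the standard library are available. Lean on these libraries where they do the work, as an engineer would, in place of code of your own. Each camera call takes 0.05 s, during which the arm holds its last target. There are 200 camera calls.

TASK

Check that the double-lidded kitchen tin closes: take the nested pair of lids from the chopping board by the inner lid's knob, lower (do not drop) the pair onto the open tin until the inner lid is fully home in the mouth, and let go of it. Then grip the outer lid by its collar and lift it alone straight up until it is well clear, some 5 cm above the top of the knob, leaving the inner lid seated and undisturbed; finish while still holding the outer lid level and still over the tin. The lids must not come apart before the inner one is home, and the tin and everything else on the worktop stay where they are.

Things in the scene. Friction and masses are not known exactly. Their poses are not given: they have to be found in the camera images.
- tin: Open, empty round steel tin, loose on the worktop, about 0.6 kg: 84 mm outside diameter (foot bead 86), 90 mm tall, wall 4 mm, mouth 76 mm wide. Origin: centre of its underside, z up; rim at z = 90 mm. It stands left or right on the worktop, on the side where the chopping board is not.
- inner_lid: Inner steel lid, round, 0.2 kg. Origin: centre of the plug's underside, z up. Plug 71 mm in diameter, z 0 to 18 mm (lowest 6 mm taper to 62; 2.5 mm play in the tin's mouth); flange 86 mm, z 18 to 22; hub 27 mm, z 22 to 26, then a 16 mm stem; knob z 43 to 63. Stands on its plug on the board, under the outer lid. Home in the tin, flange on rim, its origin is at z = 72 mm of the tin.
- knob (a point): Middle of the inner lid's round knob (22 mm in diameter, 20 mm high), 53 mm above the inner lid's origin, on its axis. Only the knob shows above the outer lid's collar: its underside is 2 mm, its top 22 mm above the collar's upper edge. Lifted by the knob, the inner lid carries the outer lid along.
- outer_lid: Outer steel lid, round, 0.12 kg, lying loose on the inner lid's flange (no lock), centred by the hub to 1.5 mm. Origin: centre of its skirt's lower edge, z up. Skirt 99 mm outside, 93 mm inside, z 0 to 16 mm; flat top, upper face at z 19. Nested, its origin is 6 mm above the inner lid's. On the tin the skirt hangs round the rim without touching.
- collar (a point): Middle of the outer lid's round collar, on its axis, 27 mm above the outer lid's origin: 40 mm outside, 30 mm inside diameter, 16 mm high (z 19 to 35 mm of the outer lid), standing on the lid's flat top. The inner lid's stem stands in it and its knob passes up and down through it freely.
- board: Wooden chopping board, 130 (x) by 190 (y) mm, 22 mm thick, fixed to the worktop, left or right on it. Origin: centre of its underside. The nested lids stand on it.
- spice_jar: Small glass spice jar with a screw cap, 45x45x108 mm, standing in the middle of the worktop near the robot, a bystander to be left alone; origin at the centre of its underside.
- jam_jar: Squat jam jar with a pale lid, 65x65x94 mm, standing in the middle, farther back, a bystander to be left alone; origin at the centre of its underside.
- pepper_mill: Small mill, 44x44x90 mm, at the right, a bystander to be left alone; origin at the centre of its underside.
- apple: Apple, 76x76x81 mm, at the left, a bystander to be left alone; origin at the centre of its underside.
Mind the look-alikes: they are no part of the job. Leave any black look-alike of the outer_lid alone.

How it is judged:
By the outcome, as a careful person would: the job done as asked, in the order asked, and still so for the second after the job is handed in, while the arm keeps its last pose, push and grip.
It also fails if it takes over 56 s, if anything falls off the work surface, if the arm or the gripper's body presses on something with over 40 N, if the wrist force passes 120 N, or if a joint passes its speed limit or range.

## Working session

There is one attempt and no reset: what is moved stays moved. The work goes in short steps, Python scripts to look and compute and a tool call to move; the robot and the scene stay as the last step left them, time stands still between calls to the robot, and variables do not carry over. Pictures are saved under pics/ and viewed, at most 10 in all, crops included, and the job is handed in when it is done.

Besides the shell and the picture viewer there is one more tool, called after ">>>" by a JSON object that holds its "name" and its "arguments". jog_arm: Moves the arm, as the interface text tells. Shift numbers are shares of 12 cm and turn numbers shares of pi/2 rad, none past 1 either way. Its arguments: {"type":"object","properties":{"increments":{"type":"array"},"force":{"type":"number"}},"required":["increments"]}

```bash
mkdir -p pics; cat > h.py <<'E'
import numpy as np, cv2
from plant import get_state, imaging, job, ctrl
from scipy.spatial.transform import Rotation as R
def cam(name):
    s=get_state(); c=imaging.read_camera(name)
    if name=='wrist':
        T=np.eye(4);T[:3,:3]=R.from_quat(s['tcp_rot']).as_matrix();T[:3,3]=s['eef_pos'];E=T@c['mount']
    else: E=c['extrinsics']
    c['E']=np.array(E); return c
def cloud(c):
    h,w=c['depth'].shape
    v,u=np.mgrid[:h,:w]; p=np.stack([u,v],-1).reshape(-1,1,2).astype(float)
    n=cv2.undistortPoints(p,np.array(c['camera_matrix']),np.array(c['dist'])).reshape(h,w,2)
    d=c['depth']; P=np.stack([n[...,0]*d,-n[...,1]*d,-d],-1)
    W=P@c['E'][:3,:3].T+c['E'][:3,3]; W[d<=0]=np.nan
    return W
E
python3 - <<'E'
from h import *
print(get_state(),ctrl.finger_overhang)
for n in ['scene','top']:
    c=cam(n); cv2.imwrite(f'pics/{n}0.png',c['frame']); np.save(n+'0.npy',cloud(c)); print(n,c['E'].round(3).tolist())
E
```

```text
{'time': 0.0, 'qpos': array([ 1.10502416e+00,  2.87185287e-01,  1.57813928e+00,  7.22473704e-06,
        1.27860262e+00, -1.50017723e-01]), 'dq': array([-0.00206057, -0.00026654, -0.00029873, -0.00126959, -0.00092798,
        0.00058321]), 'joint_efforts': array([ 1.63241398e-04, -4.05992067e+01, -2.92616719e+01, -9.09144273e-05,
        5.84724228e-03, -9.58232448e-06]), 'eef_pos': array([0.20932692, 0.64110821, 0.25495444]), 'tcp_rot': array([ 1.57223109e-01,  9.87562419e-01, -1.11132712e-03, -3.57039611e-04]), 'contact_force': array([-0.3907873 , -0.51607361, -0.4225933 ]), 'wrist_torque': array([-0.02405774, -0.01260757, -0.00880401]), 'finger_force': 0.0, 'opening': 1.0014349663188145} 0.025
scene [[0.635, 0.37, -0.678, -0.746], [-0.772, 0.281, -0.569, -0.992], [-0.02, 0.885, 0.464, 0.923], [0.0, 0.0, 0.0, 1.0]]
top [[0.266, 0.934, -0.237, 0.113], [-0.964, 0.256, -0.071, -0.092], [-0.005, 0.248, 0.969, 1.544], [0.0, 0.0, 0.0, 1.0]]
```

View pics/scene0.png

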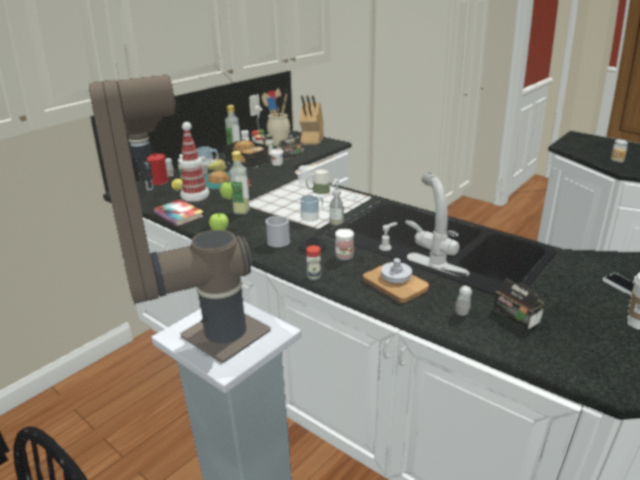

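View pics/top0.png

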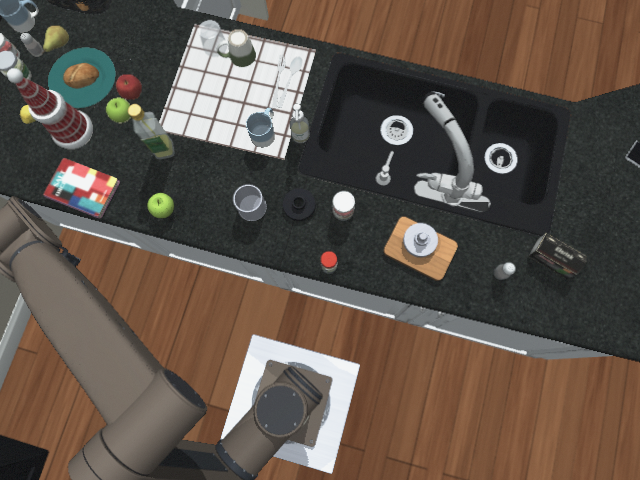

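The scene picture shows the tin at (277,231), the board with the grey lids at (397,272), the spice jar at (314,262) and the jam jar at (344,244). In the top picture the tin is at (249,203) and the nested lids are on the board at (421,240), with the knob at about (423,238). Two things could be mistaken for the pair: the black lid at (298,204), which is the look-alike to leave alone, and the sink strainers at (397,130) and (501,158). I choose the grey pair on the board.

```bash
python3 - <<'E'
from h import *
W=np.load('top0.npy')
def reg(u0,u1,v0,v1,z0,z1,W=W):
    p=W[v0:v1,u0:u1].reshape(-1,3); p=p[(p[:,2]>z0)&(p[:,2]<z1)]; 
    return len(p),p.min(0).round(3),p.max(0).round(3),np.median(p,0).round(4)
print('tin rim',reg(225,275,175,230,.08,.1))
print('lid top',reg(395,445,215,265,.042,.052))
print('knob',reg(395,445,215,265,.07,.1))
print('board',reg(380,460,210,285,.016,.028))
print('black',reg(278,320,182,226,.01,.2))
print('jam',reg(325,360,185,225,.05,.2)); print('spice',reg(315,345,245,278,.05,.2))
print('mill',reg(490,520,255,285,.05,.2)); print('apple',reg(140,180,185,225,.03,.2))
print('faucet',reg(410,495,85,212,.05,.6)); print('table',reg(200,230,220,235,-.05,.05))
f=cv2.imread('pics/top0.png')[165:285,220:460]; cv2.imwrite('pics/crop.png',cv2.resize(f,(800,400),interpolation=cv2.INTER_CUBIC))
S=np.load('scene0.npy')
print('scene tin',reg(262,294,212,250,.08,.1,S)); print('scene lids',reg(378,415,255,290,.07,.12,S))
E
```

```text
tin rim (161, array([0.469, 0.231, 0.08 ]), array([0.552, 0.313, 0.097]), array([0.5124, 0.2755, 0.0878]))
lid top (646, array([ 0.486, -0.289,  0.042]), array([ 0.585, -0.191,  0.052]), array([ 0.5326, -0.2371,  0.0462]))
knob (53, array([ 0.524, -0.249,  0.07 ]), array([ 0.545, -0.223,  0.091]), array([ 0.5335, -0.2381,  0.0827]))
board (1632, array([ 0.438, -0.35 ,  0.016]), array([ 0.597, -0.145,  0.028]), array([ 0.4984, -0.2638,  0.0203]))
black (748, array([0.504, 0.087, 0.01 ]), array([0.603, 0.185, 0.043]), array([0.5509, 0.1341, 0.0184]))
jam (451, array([ 0.541, -0.029,  0.05 ]), array([0.606, 0.034, 0.101]), array([0.5675, 0.0019, 0.0912]))
spice (257, array([ 0.374, -0.024,  0.051]), array([0.418, 0.02 , 0.114]), array([ 0.3922, -0.0027,  0.1055]))
mill (171, array([ 0.49 , -0.509,  0.051]), array([ 0.527, -0.472,  0.094]), array([ 0.5057, -0.4873,  0.0816]))
apple (528, array([0.397, 0.491, 0.031]), array([0.469, 0.565, 0.076]), array([0.4301, 0.5204, 0.0606]))
faucet (2427, array([ 0.671, -0.367,  0.05 ]), array([ 0.884, -0.138,  0.297]), array([ 0.7133, -0.2586,  0.2343]))
table (447, array([ 0.389,  0.313, -0.012]), array([0.454, 0.413, 0.01 ]), array([ 0.4215,  0.3626, -0.0013]))
scene tin (113, array([0.465, 0.227, 0.08 ]), array([0.555, 0.316, 0.092]), array([0.5093, 0.2722, 0.0866]))
scene lids (38, array([ 0.521, -0.25 ,  0.071]), array([ 0.545, -0.23 ,  0.086]), array([ 0.5302, -0.2427,  0.0817]))
```

View pics/crop.png

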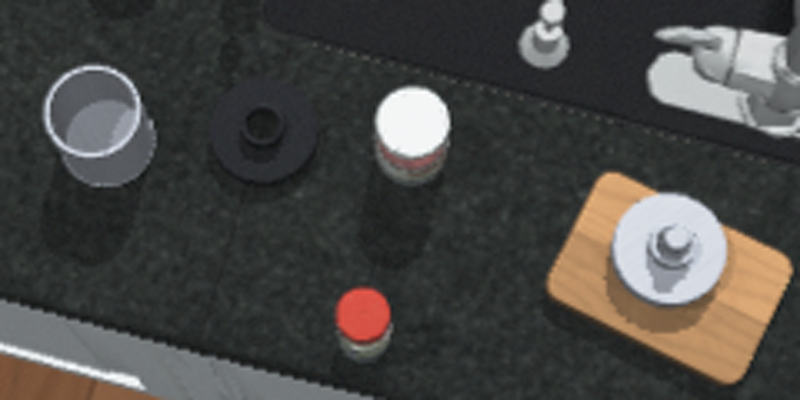

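The crop confirms it: the grey lids with a knob in a collar sit on the board at crop (672,243). The black one at (262,130) has an empty collar and is the decoy. I make the lid axis about (0.535,-0.239) and the tin about (0.511,0.272), and the heights fit (lid top 47 mm, rim 90 mm). Moving now.

>>> {"name": "jog_arm", "arguments": {"increments": [{"dx": 1, "dy": -1, "gripper": 1}, {"dx": 1, "dy": -1}, {"dx": 1, "dy": -1}, {"dx": 1, "dy": -1}, {"dx": 1, "dy": -1}], "force": 50}}

```text
$.increments[0]: bad value
```

>>> {"name": "jog_arm", "arguments": {"increments": [{"dx": 1, "dy": -1}, {"dx": 1, "dy": -1}, {"dx": 1, "dy": -1}, {"dx": 1, "dy": -1}, {"dx": 1, "dy": -1}]}}

```text
$.increments[0]: bad value
```

>>> {"name": "jog_arm", "arguments": {"increments": [{"dx": 0.5, "dy": -1}, {"dx": 0.5, "dy": -1}, {"dx": 0.5, "dy": -1}, {"dx": 0.5, "dy": -1}, {"dx": 0.5, "dy": -1}]}}

```text
$.increments[0]: bad value
```

>>> {"name": "jog_arm", "arguments": {"increments": [{"dx": 1, "dy": -1, "dz": 0, "ax": 0, "ay": 0, "az": 0, "gripper": 1}, {"dx": 1, "dy": -1, "dz": 0, "ax": 0, "ay": 0, "az": 0, "gripper": 1}, {"dx": 1, "dy": -1, "dz": 0, "ax": 0, "ay": 0, "az": 0, "gripper": 1}, {"dx": 1, "dy": -1, "dz": 0, "ax": 0, "ay": 0, "az": 0, "gripper": 1}, {"dx": 1, "dy": -1, "dz": 0, "ax": 0, "ay": 0, "az": 0, "gripper": 1}], "force": 50}}

```text
time: 0.6
eef_pos: [0.3315, 0.5195, 0.2558]
tcp_rot: [0.159, 0.987, -0.001, -0.0]
contact_force: [-0.6, -0.0, 0.5]
opening: 1.002
finger_force: 0.0
```

>>> {"name": "jog_arm", "arguments": {"increments": [{"dx": 1, "dy": -1, "dz": 0, "ax": 0, "ay": 0, "az": 0, "gripper": 1}, {"dx": 1, "dy": -1, "dz": 0, "ax": 0, "ay": 0, "az": 0, "gripper": 1}, {"dx": 1, "dy": -1, "dz": 0, "ax": 0, "ay": 0, "az": 0, "gripper": 1}, {"dx": 1, "dy": -1, "dz": 0, "ax": 0, "ay": 0, "az": 0, "gripper": 1}, {"dx": 1, "dy": -1, "dz": 0, "ax": 0, "ay": 0, "az": 0, "gripper": 1}]}}

```text
time: 1.1
eef_pos: [0.4508, 0.4005, 0.2559]
tcp_rot: [0.159, 0.987, -0.0, -0.0]
contact_force: [0.7, 0.4, -0.3]
opening: 1.004
finger_force: 0.0
```

>>> {"name": "jog_arm", "arguments": {"increments": [{"dx": 0.4, "dy": -1, "dz": 0, "ax": 0, "ay": 0, "az": 0, "gripper": 1}, {"dx": 0.4, "dy": -1, "dz": 0, "ax": 0, "ay": 0, "az": 0, "gripper": 1}, {"dx": 0.4, "dy": -1, "dz": 0, "ax": 0, "ay": 0, "az": 0, "gripper": 1}, {"dx": 0.4, "dy": -1, "dz": 0, "ax": 0, "ay": 0, "az": 0, "gripper": 1}]}}

```text
time: 1.5
eef_pos: [0.4978, 0.2806, 0.2561]
tcp_rot: [0.158, 0.987, -0.0, -0.0]
contact_force: [0.5, 0.9, 0.1]
opening: 0.998
finger_force: 0.0
```

```bash
python3 - <<'E'
from h import *
s=get_state(); print(s['time'],s['eef_pos'].round(4)); c=cam('wrist'); cv2.imwrite('pics/w0.png',c['frame']); np.save('w0.npy',cloud(c)); print(np.array(c['mount']).round(3).tolist())
E
```

```text
1.5 [0.4978 0.2806 0.2561]
[[0.0, 0.964, 0.266, 0.068], [1.0, -0.001, 0.001, 0.0], [0.001, 0.266, -0.964, -0.118], [0.0, 0.0, 0.0, 1.0]]
```

View pics/w0.png

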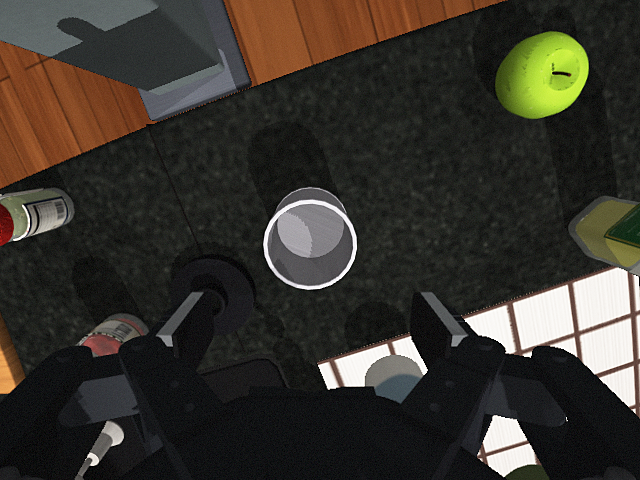

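The wrist view shows the tin's bright rim as an ellipse centred near (310,245), clear of the black decoy at about (215,292). I'll fit a circle to the rim points.

```bash
cat >> h.py <<'E'
from scipy.optimize import least_squares
def circ(p,r):
    f=lambda a:np.hypot(p[:,0]-a[0],p[:,1]-a[1])-r
    s=least_squares(f,np.median(p,0)[:2],loss='soft_l1',f_scale=.001)
    return s.x.round(4), np.abs(f(s.x)).mean().round(4)
E
python3 - <<'E'
from h import *
W=np.load('w0.npy')[180:300,250:370].reshape(-1,3); p=W[(W[:,2]>.084)&(W[:,2]<.097)]
print(len(p),p.min(0),p.max(0),circ(p,.040),np.median(p[:,2]))
T=np.load('top0.npy')[175:230,225:275].reshape(-1,3); p=T[(T[:,2]>.083)&(T[:,2]<.097)]; print(len(p),circ(p,.04))
T=np.load('top0.npy')[215:265,395:445].reshape(-1,3); p=T[(T[:,2]>.043)&(T[:,2]<.052)]; print((p.max(0)+p.min(0))/2)
E
```

```text
1482 [0.46951907 0.23228635 0.08401257] [0.55288793 0.31550997 0.09279868] (array([0.5106, 0.2741]), np.float64(0.0011)) 0.08985683012083637
139 (array([0.5099, 0.2717]), np.float64(0.0012))
[ 0.5358547  -0.23988782  0.04749523]
```

>>> {"name": "jog_arm", "arguments": {"increments": [{"dx": 0, "dy": -1, "dz": 0, "ax": 0, "ay": 0, "az": 0, "gripper": 1}, {"dx": 0, "dy": -1, "dz": 0, "ax": 0, "ay": 0, "az": 0, "gripper": 1}, {"dx": 0, "dy": -1, "dz": 0, "ax": 0, "ay": 0, "az": 0, "gripper": 1}, {"dx": 0, "dy": -1, "dz": 0, "ax": 0, "ay": 0, "az": 0, "gripper": 1}]}}

```text
time: 1.95
eef_pos: [0.4971, 0.1619, 0.2563]
tcp_rot: [0.158, 0.987, 0.0, -0.0]
contact_force: [0.3, 1.1, 0.2]
opening: 1.002
finger_force: 0.0
```

>>> {"name": "jog_arm", "arguments": {"increments": [{"dx": 0, "dy": -1, "dz": 0, "ax": 0, "ay": 0, "az": 0, "gripper": 1}, {"dx": 0, "dy": -1, "dz": 0, "ax": 0, "ay": 0, "az": 0, "gripper": 1}, {"dx": 0, "dy": -1, "dz": 0, "ax": 0, "ay": 0, "az": 0, "gripper": 1}, {"dx": 0, "dy": -1, "dz": 0, "ax": 0, "ay": 0, "az": 0, "gripper": 1}]}}

```text
time: 2.35
eef_pos: [0.4979, 0.042, 0.2564]
tcp_rot: [0.158, 0.987, 0.0, 0.0]
contact_force: [0.4, 0.1, 0.9]
opening: 0.997
finger_force: 0.0
```

>>> {"name": "jog_arm", "arguments": {"increments": [{"dx": 0.1, "dy": -1, "dz": 0, "ax": 0, "ay": 0, "az": 0, "gripper": 1}, {"dx": 0.1, "dy": -1, "dz": 0, "ax": 0, "ay": 0, "az": 0, "gripper": 1}, {"dx": 0.1, "dy": -1, "dz": 0, "ax": 0, "ay": 0, "az": 0, "gripper": 1}, {"dx": 0.1, "dy": -1, "dz": 0, "ax": 0, "ay": 0, "az": 0, "gripper": 1}]}}

```text
time: 2.75
eef_pos: [0.5106, -0.078, 0.2563]
tcp_rot: [0.158, 0.987, 0.0, 0.0]
contact_force: [-0.3, 1.3, 0.7]
opening: 1.002
finger_force: 0.0
```

>>> {"name": "jog_arm", "arguments": {"increments": [{"dx": 0.2, "dy": -1, "dz": 0, "ax": 0, "ay": 0, "az": 0, "gripper": 1}, {"dx": 0.2, "dy": -1, "dz": 0, "ax": 0, "ay": 0, "az": 0, "gripper": 1}, {"dx": 0.2, "dy": -1, "dz": 0, "ax": 0, "ay": 0, "az": 0, "gripper": 1}, {"dx": 0.2, "dy": -1, "dz": 0, "ax": 0, "ay": 0, "az": 0, "gripper": 1}, {"dx": 0.2, "dy": -1, "dz": 0, "ax": 0, "ay": 0, "az": 0, "gripper": 1}]}}

```text
time: 3.25
eef_pos: [0.5343, -0.1959, 0.2559]
tcp_rot: [0.156, 0.988, 0.001, -0.0]
contact_force: [0.5, -0.7, 0.4]
opening: 1.001
finger_force: 0.0
```

```bash
python3 - <<'E'
from h import *
s=get_state(); print(s['time'],s['eef_pos'].round(4),s['qpos'].round(2)); c=cam('wrist'); cv2.imwrite('pics/w1.png',c['frame']); W=cloud(c); np.save('w1.npy',W)
W=W.reshape(-1,3); 
m=(abs(W[:,0]-.535)<.06)&(abs(W[:,1]+.239)<.06)
for z0,z1 in [(.042,.052),(.058,.067),(.078,.09)]:
    p=W[m&(W[:,2]>z0)&(W[:,2]<z1)]; print(len(p),p.min(0).round(4),p.max(0).round(4),np.median(p,0).round(4))
E
```

```text
3.25 [ 0.5343 -0.1959  0.2559] [-0.53  0.06  1.84  0.    1.25 -1.79]
5984 [ 0.4874 -0.2873  0.042 ] [ 0.5859 -0.189   0.052 ] [ 0.5319 -0.235   0.0472]
535 [ 0.5171 -0.2577  0.0581] [ 0.5565 -0.2184  0.0669] [ 0.5326 -0.2343  0.0629]
451 [ 0.526  -0.2488  0.0781] [ 0.5478 -0.2274  0.0878] [ 0.536  -0.2372  0.085 ]
```

View pics/w1.png

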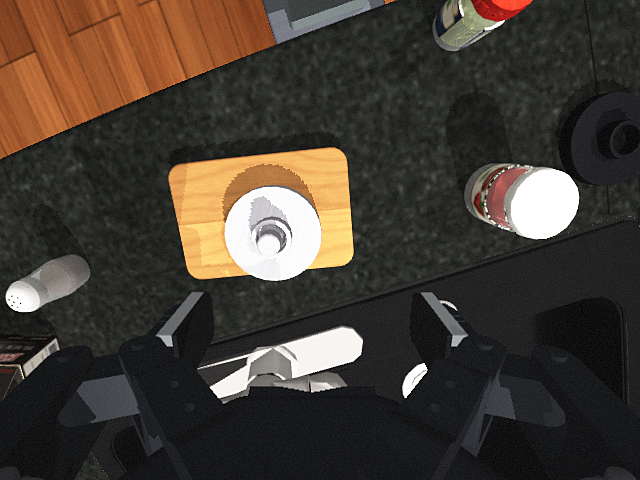

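The wrist view shows the pair on the board with the knob at (268,243). I measure the knob centre at (0.537,-0.238), with its top at 85 mm and the collar's upper edge at 63 mm, as they should be. The tin is at (0.5106,0.274). Going down over the knob.

>>> {"name": "jog_arm", "arguments": {"increments": [{"dx": 0.02, "dy": -0.35, "dz": 0, "ax": 0, "ay": 0, "az": 0, "gripper": 1}, {"dx": 0.02, "dy": -0.35, "dz": -0.4, "ax": 0, "ay": 0, "az": 0, "gripper": 1}, {"dx": 0.02, "dy": -0.35, "dz": -0.8, "ax": 0, "ay": 0, "az": 0, "gripper": 1}, {"dx": 0.02, "dy": -0.35, "dz": -1, "ax": 0, "ay": 0, "az": 0, "gripper": 1}, {"dx": 0.02, "dy": -0.35, "dz": -1, "ax": 0, "ay": 0, "az": 0, "gripper": 1}, {"dx": 0.02, "dy": -0.35, "dz": -1, "ax": 0, "ay": 0, "az": 0, "gripper": 1}]}}

```text
time: 3.9
eef_pos: [0.5366, -0.2389, 0.137]
tcp_rot: [0.156, 0.988, 0.0, 0.0]
contact_force: [0.8, -0.5, 0.9]
opening: 1.001
finger_force: 0.0
```

```bash
python3 - <<'E'
from h import *
s=get_state(); print(s['time'],s['eef_pos'].round(4),s['tcp_rot'].round(4)); W=cloud(cam('wrist')).reshape(-1,3)
m=(abs(W[:,0]-.537)<.03)&(abs(W[:,1]+.239)<.03)
for z0,z1 in [(.058,.067),(.078,.09)]:
    p=W[m&(W[:,2]>z0)&(W[:,2]<z1)]; print(len(p),p.min(0).round(4),p.max(0).round(4),np.median(p,0).round(4))
E
```

```text
3.9 [ 0.5366 -0.2389  0.137 ] [1.563e-01 9.877e-01 1.000e-04 2.000e-04]
1204 [ 0.5169 -0.2577  0.058 ] [ 0.556  -0.2182  0.067 ] [ 0.5296 -0.2333  0.0629]
1208 [ 0.5255 -0.2488  0.078 ] [ 0.5472 -0.227   0.087 ] [ 0.5351 -0.2375  0.0848]
```

>>> {"name": "jog_arm", "arguments": {"increments": [{"dx": 0, "dy": 0.008, "dz": -0.2, "ax": 0, "ay": 0, "az": 0, "gripper": 1}, {"dx": 0, "dy": 0.008, "dz": -0.38, "ax": 0, "ay": 0, "az": 0, "gripper": 1}, {"dx": 0, "dy": 0.008, "dz": -0.38, "ax": 0, "ay": 0, "az": 0, "gripper": 1}, {"dx": 0, "dy": 0.008, "dz": -0.38, "ax": 0, "ay": 0, "az": 0, "gripper": -0.3}, {"dx": 0, "dy": 0.008, "dz": -0.38, "ax": 0, "ay": 0, "az": 0, "gripper": -0.3}, {"dx": 0, "dy": 0.008, "dz": -0.38, "ax": 0, "ay": 0, "az": 0, "gripper": -0.3}, {"dx": 0, "dy": 0.008, "dz": -0.38, "ax": 0, "ay": 0, "az": 0, "gripper": -0.3}, {"dx": 0, "dy": 0.008, "dz": -0.38, "ax": 0, "ay": 0, "az": 0, "gripper": -0.3}]}}

```text
time: 4.75
eef_pos: [0.5363, -0.2396, 0.0913]
tcp_rot: [0.157, 0.988, -0.0, 0.0]
contact_force: [-0.0, 0.7, -0.4]
opening: 0.348
finger_force: 0.0
```

```bash
python3 - <<'E'
from h import *
s=get_state(); print(s['time'],s['opening'],s['eef_pos'].round(4)); c=cam('wrist'); cv2.imwrite('pics/w2.png',c['frame'])
E
```

```text
4.75 0.3478710950132405 [ 0.5363 -0.2396  0.0913]
```

View pics/w2.png

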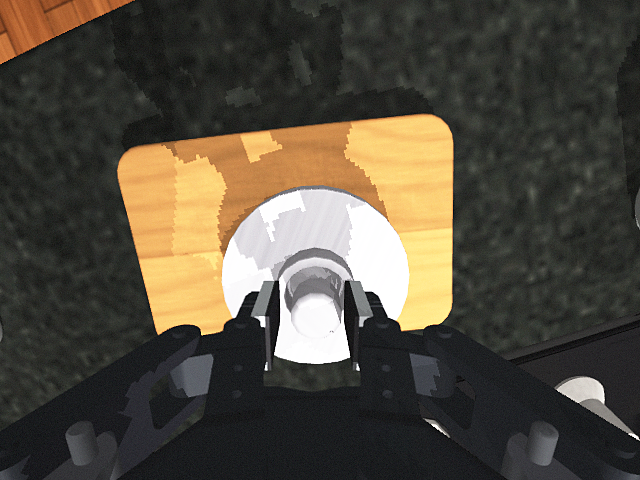

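The pads stand either side of the knob at (315,315), just above the collar, with the knob roughly centred. Closing.

>>> {"name": "jog_arm", "arguments": {"increments": [{"dx": 0, "dy": 0.008, "dz": 0, "ax": 0, "ay": 0, "az": 0, "gripper": -1}, {"dx": 0, "dy": 0.008, "dz": 0, "ax": 0, "ay": 0, "az": 0, "gripper": -1}, {"dx": 0, "dy": 0.008, "dz": 0, "ax": 0, "ay": 0, "az": 0, "gripper": -1}, {"dx": 0, "dy": 0.008, "dz": 0, "ax": 0, "ay": 0, "az": 0, "gripper": -1}, {"dx": 0, "dy": 0.008, "dz": 0, "ax": 0, "ay": 0, "az": 0, "gripper": -1}, {"dx": 0, "dy": 0.008, "dz": 0, "ax": 0, "ay": 0, "az": 0, "gripper": -1}], "force": 60}}

```text
time: 5.4
eef_pos: [0.5362, -0.2385, 0.091]
tcp_rot: [0.157, 0.988, -0.0, 0.0]
contact_force: [0.2, 1.7, 2.7]
opening: 0.226
finger_force: 58.6
```

>>> {"name": "jog_arm", "arguments": {"increments": [{"dx": 0, "dy": 0, "dz": 0.05, "ax": 0, "ay": 0, "az": 0, "gripper": -1}, {"dx": 0, "dy": 0, "dz": 0.1, "ax": 0, "ay": 0, "az": 0, "gripper": -1}, {"dx": 0, "dy": 0, "dz": 0.2, "ax": 0, "ay": 0, "az": 0, "gripper": -1}, {"dx": 0, "dy": 0, "dz": 0.35, "ax": 0, "ay": 0, "az": 0, "gripper": -1}, {"dx": 0, "dy": 0, "dz": 0.5, "ax": 0, "ay": 0, "az": 0, "gripper": -1}, {"dx": 0, "dy": 0, "dz": 0.65, "ax": 0, "ay": 0, "az": 0, "gripper": -1}, {"dx": 0, "dy": 0, "dz": 0.8, "ax": 0, "ay": 0, "az": 0, "gripper": -1}, {"dx": 0, "dy": 0, "dz": 0.92, "ax": 0, "ay": 0, "az": 0, "gripper": -1}, {"dx": 0, "dy": 0, "dz": 1, "ax": 0, "ay": 0, "az": 0, "gripper": -1}, {"dx": 0, "dy": 0, "dz": 1, "ax": 0, "ay": 0, "az": 0, "gripper": -1}]}}

```text
time: 6.4
eef_pos: [0.5367, -0.2389, 0.2127]
tcp_rot: [0.157, 0.988, -0.001, 0.002]
contact_force: [-0.3, 0.8, -3.0]
opening: 0.224
finger_force: 58.9
```

```bash
python3 - <<'E'
from h import *
s=get_state(); print(s['time'],s['opening'],s['finger_force'],s['contact_force'].round(2),s['eef_pos'].round(4)); c=cam('wrist'); cv2.imwrite('pics/w3.png',c['frame'])
c2=cam('scene'); cv2.imwrite('pics/s3.png',np.hstack([cv2.resize(c['frame'],(400,300)),cv2.resize(c2['frame'][200:320,320:480],(400,300),interpolation=cv2.INTER_CUBIC)]))
E
```

```text
6.4 0.22357312479552352 58.905232718680054 [-0.26  0.78 -2.96] [ 0.5367 -0.2389  0.2127]
```

View pics/s3.png

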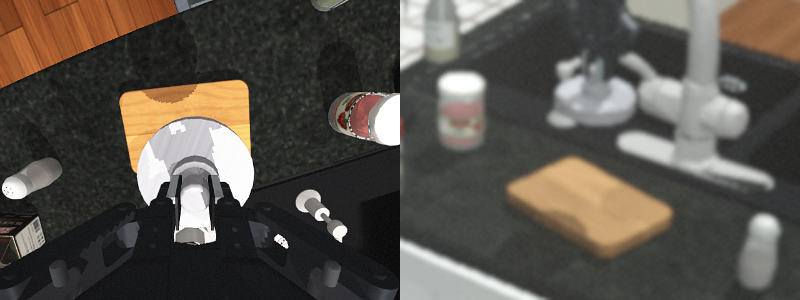

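The left half (wrist view) shows the pair hanging from the knob between the pads at (195,205). The right half (scene crop) shows the board empty and the lids level and nested. The load is 3 N, which matches both lids. Carrying them to the tin.

>>> {"name": "jog_arm", "arguments": {"increments": [{"dx": 0, "dy": 0.05, "dz": 0.1, "ax": 0, "ay": 0, "az": 0, "gripper": -1}, {"dx": 0, "dy": 0.15, "dz": 0.2, "ax": 0, "ay": 0, "az": 0, "gripper": -1}, {"dx": 0, "dy": 0.3, "dz": 0.25, "ax": 0, "ay": 0, "az": 0, "gripper": -1}, {"dx": 0, "dy": 0.5, "dz": 0.25, "ax": 0, "ay": 0, "az": 0, "gripper": -1}, {"dx": 0, "dy": 0.75, "dz": 0.25, "ax": 0, "ay": 0, "az": 0, "gripper": -1}, {"dx": 0, "dy": 1, "dz": 0.25, "ax": 0, "ay": 0, "az": 0, "gripper": -1}]}}

```text
time: 7.1
eef_pos: [0.5358, -0.1161, 0.2415]
tcp_rot: [0.157, 0.988, 0.0, 0.0]
contact_force: [0.4, 0.8, -2.8]
opening: 0.227
finger_force: 58.9
```

>>> {"name": "jog_arm", "arguments": {"increments": [{"dx": -0.02, "dy": 0.25, "dz": 0, "ax": 0, "ay": 0, "az": 0, "gripper": -1}, {"dx": -0.04, "dy": 0.5, "dz": 0, "ax": 0, "ay": 0, "az": 0, "gripper": -1}, {"dx": -0.06, "dy": 0.75, "dz": 0, "ax": 0, "ay": 0, "az": 0, "gripper": -1}, {"dx": -0.07, "dy": 1, "dz": 0, "ax": 0, "ay": 0, "az": 0, "gripper": -1}]}}

```text
time: 7.5
eef_pos: [0.5269, 0.0042, 0.2414]
tcp_rot: [0.157, 0.988, 0.0, 0.0]
contact_force: [0.7, 0.2, -2.8]
opening: 0.226
finger_force: 58.9
```

>>> {"name": "jog_arm", "arguments": {"increments": [{"dx": -0.02, "dy": 0.25, "dz": 0, "ax": 0, "ay": 0, "az": 0, "gripper": -1}, {"dx": -0.04, "dy": 0.5, "dz": 0, "ax": 0, "ay": 0, "az": 0, "gripper": -1}, {"dx": -0.06, "dy": 0.75, "dz": 0, "ax": 0, "ay": 0, "az": 0, "gripper": -1}, {"dx": -0.07, "dy": 1, "dz": 0, "ax": 0, "ay": 0, "az": 0, "gripper": -1}]}}

```text
time: 7.9
eef_pos: [0.5182, 0.1241, 0.2414]
tcp_rot: [0.157, 0.988, 0.0, 0.0]
contact_force: [-0.1, -0.9, -2.8]
opening: 0.229
finger_force: 58.9
```

>>> {"name": "jog_arm", "arguments": {"increments": [{"dx": -0.02, "dy": 0.25, "dz": 0, "ax": 0, "ay": 0, "az": 0, "gripper": -1}, {"dx": -0.04, "dy": 0.45, "dz": 0, "ax": 0, "ay": 0, "az": 0, "gripper": -1}, {"dx": -0.06, "dy": 0.65, "dz": 0, "ax": 0, "ay": 0, "az": 0, "gripper": -1}, {"dx": -0.07, "dy": 0.8, "dz": 0, "ax": 0, "ay": 0, "az": 0, "gripper": -1}, {"dx": -0.07, "dy": 0.92, "dz": 0, "ax": 0, "ay": 0, "az": 0, "gripper": -1}, {"dx": -0.07, "dy": 1, "dz": 0, "ax": 0, "ay": 0, "az": 0, "gripper": -1}, {"dx": -0.07, "dy": 1, "dz": 0, "ax": 0, "ay": 0, "az": 0, "gripper": -1}]}}

```text
time: 8.6
eef_pos: [0.5105, 0.2427, 0.241]
tcp_rot: [0.156, 0.988, 0.0, 0.0]
contact_force: [0.3, -0.4, -2.5]
opening: 0.229
finger_force: 59.0
```

```bash
python3 - <<'E'
from h import *
s=get_state(); e=s['eef_pos']; print(s['time'],s['opening'],s['finger_force'],s['contact_force'].round(2),e.round(4),s['tcp_rot'].round(4))
W=cloud(cam('wrist')).reshape(-1,3); W=W[~np.isnan(W[:,0])]
r=np.hypot(W[:,0]-e[0],W[:,1]-e[1])
p=W[(r<.055)&(r>.024)&(abs(W[:,2]-(e[2]-.0440))<.008)]
a=np.linalg.lstsq(np.c_[p[:,:2]-e[:2],np.ones(len(p))],p[:,2],rcond=None)[0]; print(len(p),'slope',a,'rel z',a[2]-e[2],(p.min(0)-e).round(4),(p.max(0)-e).round(4))
q=p[r[(r<.055)&(r>.024)&(abs(W[:,2]-(e[2]-.0440))<.008)]>.046]; print(len(q), circ(q-e,.0495))
p=W[(r<.02)&(abs(W[:,2]-(e[2]-.006))<.006)]; print('knob top',len(p),np.median(p,0)-e)
m=(abs(W[:,2]-.09)<.006)&(np.hypot(W[:,0]-.5106,W[:,1]-.2741)<.05); p=W[m]; print('rim',len(p), circ(p,.04) if len(p)>50 else '')
E
```

```text
8.6 0.22924461260207737 58.979070705827326 [ 0.29 -0.42 -2.5 ] [0.5105 0.2427 0.241 ] [1.564e-01 9.877e-01 1.000e-04 1.000e-04]
14941 slope [0.00877903 0.008952   0.19723165] rel z -0.04372039723062729 [-0.0492 -0.049  -0.052 ] [ 0.0502  0.0496 -0.0411]
2737 (array([ 0.0014, -0.0005]), np.float64(0.0015))
knob top 2576 [-0.0038      0.00058967 -0.00595667]
rim 677 (array([0.4691, 0.3246]), np.float64(0.0107))
```

>>> {"name": "jog_arm", "arguments": {"increments": [{"dx": 0, "dy": 0.12, "dz": 0, "ax": 0, "ay": 0, "az": 0, "gripper": -1}, {"dx": 0, "dy": 0.22, "dz": 0, "ax": 0, "ay": 0, "az": 0, "gripper": -1}, {"dx": 0, "dy": 0.257, "dz": -0.1, "ax": 0, "ay": 0, "az": 0, "gripper": -1}, {"dx": 0, "dy": 0.257, "dz": -0.25, "ax": 0, "ay": 0, "az": 0, "gripper": -1}, {"dx": 0, "dy": 0.257, "dz": -0.4, "ax": 0, "ay": 0, "az": 0, "gripper": -1}, {"dx": 0, "dy": 0.257, "dz": -0.52, "ax": 0, "ay": 0, "az": 0, "gripper": -1}, {"dx": 0, "dy": 0.257, "dz": -0.6, "ax": 0, "ay": 0, "az": 0, "gripper": -1}, {"dx": 0, "dy": 0.257, "dz": -0.64, "ax": 0, "ay": 0, "az": 0, "gripper": -1}, {"dx": 0, "dy": 0.257, "dz": -0.64, "ax": 0, "ay": 0, "az": 0, "gripper": -1}, {"dx": 0, "dy": 0.257, "dz": -0.64, "ax": 0, "ay": 0, "az": 0, "gripper": -1}]}}

```text
time: 9.65
eef_pos: [0.5113, 0.2725, 0.1647]
tcp_rot: [0.157, 0.988, 0.0, 0.001]
contact_force: [-0.3, 0.6, -2.5]
opening: 0.23
finger_force: 59.0
```

```bash
python3 - <<'E'
from h import *
for i in range(4):
    s=get_state(); e=s['eef_pos']; c=cam('wrist'); print(s['time'],s['contact_force'].round(2),e.round(4))
c2=cam('scene');c3=cam('top')
r=lambda f:cv2.resize(f,(400,300),interpolation=cv2.INTER_CUBIC)
cv2.imwrite('pics/s4.png',np.vstack([np.hstack([r(c['frame']),r(c2['frame'][180:270,220:340])]),np.hstack([r(c3['frame'][160:250,190:310]),r(c3['frame'])])]))
E
```

```text
9.65 [-0.3   0.64 -2.52] [0.5113 0.2725 0.1647]
9.7 [ 1.04 -0.16 -1.93] [0.5115 0.2726 0.165 ]
9.75 [ 0.34 -0.   -1.79] [0.5115 0.2726 0.1651]
9.8 [ 0.73 -0.39 -2.38] [0.5114 0.2725 0.165 ]
```

View pics/s4.png

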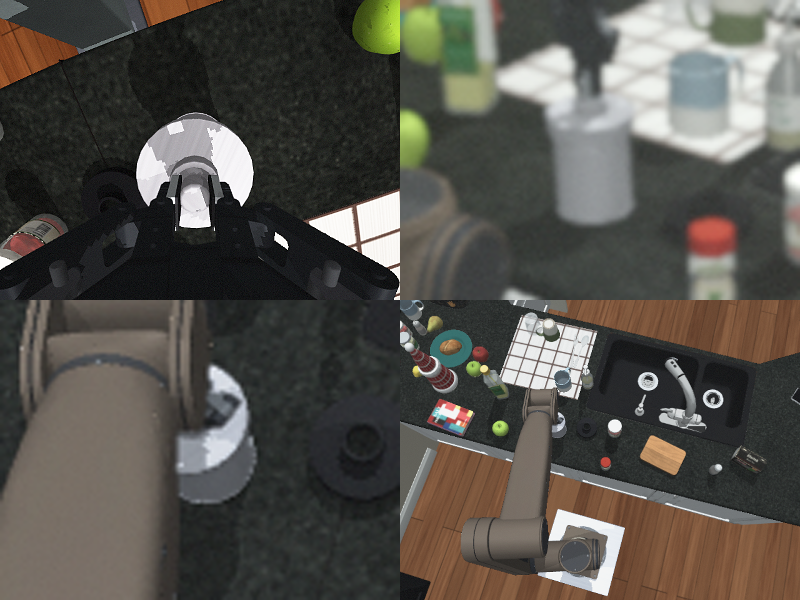

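The lids are directly over the tin, level and nested, and nothing else has moved (wrist view: lid at (195,170) covering the rim). Inserting slowly.

>>> {"name": "jog_arm", "arguments": {"increments": [{"dx": -0.007, "dy": 0.009, "dz": 0, "ax": 0, "ay": 0, "az": 0, "gripper": -1}, {"dx": -0.007, "dy": 0.009, "dz": -0.03, "ax": 0, "ay": 0, "az": 0, "gripper": -1}, {"dx": -0.007, "dy": 0.009, "dz": -0.05, "ax": 0, "ay": 0, "az": 0, "gripper": -1}, {"dx": -0.007, "dy": 0.009, "dz": -0.07, "ax": 0, "ay": 0, "az": 0, "gripper": -1}, {"dx": -0.007, "dy": 0.009, "dz": -0.09, "ax": 0, "ay": 0, "az": 0, "gripper": -1}, {"dx": -0.007, "dy": 0.009, "dz": -0.09, "ax": 0, "ay": 0, "az": 0, "gripper": -1}]}}

```text
time: 10.55
eef_pos: [0.5096, 0.2733, 0.1524]
tcp_rot: [0.157, 0.988, -0.0, -0.001]
contact_force: [-0.5, 0.4, -1.5]
opening: 0.227
finger_force: 59.0
```

>>> {"name": "jog_arm", "arguments": {"increments": [{"dx": 0, "dy": 0, "dz": -0.02, "ax": 0, "ay": 0, "az": 0, "gripper": -1}, {"dx": 0, "dy": 0, "dz": -0.04, "ax": 0, "ay": 0, "az": 0, "gripper": -1}, {"dx": 0, "dy": 0, "dz": -0.06, "ax": 0, "ay": 0, "az": 0, "gripper": -1}, {"dx": 0, "dy": 0, "dz": -0.075, "ax": 0, "ay": 0, "az": 0, "gripper": -1}, {"dx": 0, "dy": 0, "dz": -0.075, "ax": 0, "ay": 0, "az": 0, "gripper": -1}, {"dx": 0, "dy": 0, "dz": -0.075, "ax": 0, "ay": 0, "az": 0, "gripper": -1}]}}

```text
time: 11.15
eef_pos: [0.51, 0.2735, 0.1441]
tcp_rot: [0.157, 0.988, -0.0, -0.0]
contact_force: [0.2, -0.5, -2.1]
opening: 0.227
finger_force: 59.0
```

>>> {"name": "jog_arm", "arguments": {"increments": [{"dx": 0, "dy": 0, "dz": -0.01, "ax": 0, "ay": 0, "az": 0, "gripper": -1}, {"dx": 0, "dy": 0, "dz": -0.018, "ax": 0, "ay": 0, "az": 0, "gripper": -1}, {"dx": 0, "dy": 0, "dz": -0.024, "ax": 0, "ay": 0, "az": 0, "gripper": -1}, {"dx": 0, "dy": 0, "dz": -0.028, "ax": 0, "ay": 0, "az": 0, "gripper": -1}, {"dx": 0, "dy": 0, "dz": -0.028, "ax": 0, "ay": 0, "az": 0, "gripper": -1}]}}

```text
time: 11.65
eef_pos: [0.5101, 0.2735, 0.1412]
tcp_rot: [0.157, 0.988, 0.0, 0.0]
contact_force: [-0.6, 0.2, -0.6]
opening: 0.227
finger_force: 59.2
```

>>> {"name": "jog_arm", "arguments": {"increments": [{"dx": 0, "dy": 0, "dz": -0.006, "ax": 0, "ay": 0, "az": 0, "gripper": -1}, {"dx": 0, "dy": 0, "dz": -0.01, "ax": 0, "ay": 0, "az": 0, "gripper": -1}, {"dx": 0, "dy": 0, "dz": -0.01, "ax": 0, "ay": 0, "az": 0, "gripper": -1}]}}

```text
time: 11.95
eef_pos: [0.5102, 0.2737, 0.1408]
tcp_rot: [0.157, 0.988, 0.0, 0.0]
contact_force: [-2.5, 0.1, 4.7]
opening: 0.223
finger_force: 59.7
```

Contact at TCP z 0.1408 matches the predicted home height of 0.1407, so I release.

>>> {"name": "jog_arm", "arguments": {"increments": [{"dx": 0, "dy": 0, "dz": 0.005, "ax": 0, "ay": 0, "az": 0, "gripper": -0.3}, {"dx": 0, "dy": 0, "dz": 0.01, "ax": 0, "ay": 0, "az": 0, "gripper": 0}, {"dx": 0, "dy": 0, "dz": 0.01, "ax": 0, "ay": 0, "az": 0, "gripper": 0.4}, {"dx": 0, "dy": 0, "dz": 0.01, "ax": 0, "ay": 0, "az": 0, "gripper": 0.4}, {"dx": 0, "dy": 0, "dz": 0.01, "ax": 0, "ay": 0, "az": 0, "gripper": 0.4}]}}

```text
time: 12.45
eef_pos: [0.5099, 0.2734, 0.1406]
tcp_rot: [0.157, 0.988, -0.0, -0.0]
contact_force: [1.0, 0.6, 0.6]
opening: 0.703
finger_force: 0.0
```

```bash
python3 - <<'E'
from h import *
s=get_state(); e=s['eef_pos']; print(s['time'],s['opening'],s['contact_force'].round(2),e.round(4))
c=cam('wrist'); cv2.imwrite('pics/w5.png',c['frame'])
W=cloud(c).reshape(-1,3); W=W[~np.isnan(W[:,0])]
r=np.hypot(W[:,0]-e[0],W[:,1]-e[1])
p=W[(r<.055)&(r>.026)&(abs(W[:,2]-.097)<.008)]
a=np.linalg.lstsq(np.c_[p[:,:2]-e[:2],np.ones(len(p))],p[:,2],rcond=None)[0]; print(len(p),'slope',a,(p.min(0)-e).round(4),(p.max(0)-e).round(4))
for z in (.113,.135):
    p=W[(r<.025)&(abs(W[:,2]-z)<.005)]; print(z,len(p),p.min(0)-e,p.max(0)-e,np.median(p[:,2]))
E
```

```text
12.45 0.7031134513149309 [0.99 0.63 0.62] [0.5099 0.2734 0.1406]
16359 slope [ 0.00342686 -0.00224185  0.09707294] [-0.0491 -0.0483 -0.0514] [ 0.0495  0.0492 -0.0411]
0.113 1945 [-0.01973164 -0.01990378 -0.03254652] [ 0.0181639   0.01947994 -0.02256152] 0.11281113707233076
0.135 1951 [-0.01091494 -0.01028502 -0.01054765] [ 0.01047159  0.01122244 -0.00359522] 0.1348797247705395
```

View pics/w5.png

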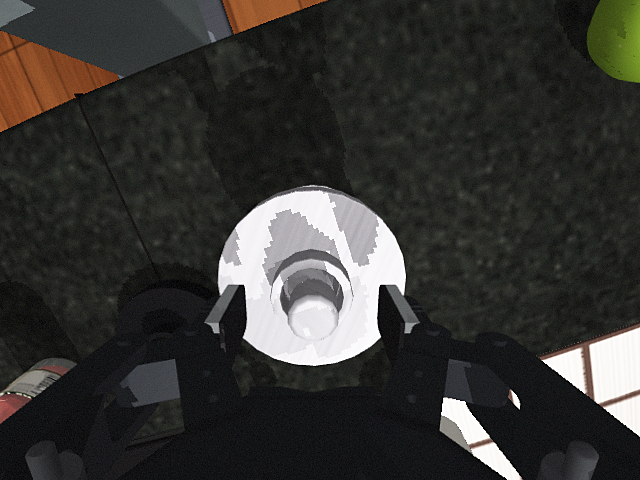

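The released pair sits level and home in the tin. The lid top is at 97 mm and the knob top at 135 mm. The knob is at (312,315), centred between the open pads, with the collar below it at (312,290). Lowering to the collar and gripping.

>>> {"name": "jog_arm", "arguments": {"increments": [{"dx": 0, "dy": 0, "dz": -0.05, "ax": 0, "ay": 0, "az": 0, "gripper": 0.4}, {"dx": 0, "dy": 0, "dz": -0.1, "ax": 0, "ay": 0, "az": 0, "gripper": 0.4}, {"dx": 0, "dy": 0, "dz": -0.138, "ax": 0, "ay": 0, "az": 0, "gripper": 0.4}, {"dx": 0, "dy": 0, "dz": -0.138, "ax": 0, "ay": 0, "az": 0, "gripper": 0.4}, {"dx": 0, "dy": 0, "dz": -0.138, "ax": 0, "ay": 0, "az": 0, "gripper": 0.2}, {"dx": 0, "dy": 0, "dz": -0.138, "ax": 0, "ay": 0, "az": 0, "gripper": 0.1}, {"dx": 0, "dy": 0, "dz": -0.138, "ax": 0, "ay": 0, "az": 0, "gripper": 0.1}], "force": 40}}

```text
time: 13.2
eef_pos: [0.5102, 0.2735, 0.1245]
tcp_rot: [0.157, 0.988, 0.0, 0.0]
contact_force: [0.6, -0.0, 0.4]
opening: 0.545
finger_force: 0.0
```

>>> {"name": "jog_arm", "arguments": {"increments": [{"dx": 0, "dy": 0, "dz": 0, "ax": 0, "ay": 0, "az": 0, "gripper": 0.04}, {"dx": 0, "dy": 0, "dz": 0, "ax": 0, "ay": 0, "az": 0, "gripper": -0.02}, {"dx": 0, "dy": 0, "dz": 0, "ax": 0, "ay": 0, "az": 0, "gripper": -0.08}, {"dx": 0, "dy": 0, "dz": 0, "ax": 0, "ay": 0, "az": 0, "gripper": -0.14}, {"dx": 0, "dy": 0, "dz": 0, "ax": 0, "ay": 0, "az": 0, "gripper": -1}, {"dx": 0, "dy": 0, "dz": 0, "ax": 0, "ay": 0, "az": 0, "gripper": -1}, {"dx": 0, "dy": 0, "dz": 0, "ax": 0, "ay": 0, "az": 0, "gripper": -1}], "force": 40}}

```text
time: 13.9
eef_pos: [0.5102, 0.2735, 0.1248]
tcp_rot: [0.157, 0.988, 0.0, 0.0]
contact_force: [-1.8, -0.8, 5.7]
opening: 0.451
finger_force: 40.0
```

>>> {"name": "jog_arm", "arguments": {"increments": [{"dx": 0, "dy": 0, "dz": 0.02, "ax": 0, "ay": 0, "az": 0, "gripper": -1}, {"dx": 0, "dy": 0, "dz": 0.05, "ax": 0, "ay": 0, "az": 0, "gripper": -1}, {"dx": 0, "dy": 0, "dz": 0.09, "ax": 0, "ay": 0, "az": 0, "gripper": -1}, {"dx": 0, "dy": 0, "dz": 0.13, "ax": 0, "ay": 0, "az": 0, "gripper": -1}, {"dx": 0, "dy": 0, "dz": 0.17, "ax": 0, "ay": 0, "az": 0, "gripper": -1}, {"dx": 0, "dy": 0, "dz": 0.2, "ax": 0, "ay": 0, "az": 0, "gripper": -1}, {"dx": 0, "dy": 0, "dz": 0.2, "ax": 0, "ay": 0, "az": 0, "gripper": -1}]}}

```text
time: 14.6
eef_pos: [0.5104, 0.2736, 0.1491]
tcp_rot: [0.157, 0.988, 0.0, 0.001]
contact_force: [-0.4, 0.2, -0.6]
opening: 0.451
finger_force: 40.2
```

>>> {"name": "jog_arm", "arguments": {"increments": [{"dx": 0, "dy": 0, "dz": 0.05, "ax": 0, "ay": 0, "az": 0, "gripper": -1}, {"dx": 0, "dy": 0, "dz": 0.13, "ax": 0, "ay": 0, "az": 0, "gripper": -1}, {"dx": 0, "dy": 0, "dz": 0.23, "ax": 0, "ay": 0, "az": 0, "gripper": -1}, {"dx": 0, "dy": 0, "dz": 0.35, "ax": 0, "ay": 0, "az": 0, "gripper": -1}, {"dx": 0, "dy": 0, "dz": 0.47, "ax": 0, "ay": 0, "az": 0, "gripper": -1}, {"dx": 0, "dy": 0, "dz": 0.58, "ax": 0, "ay": 0, "az": 0, "gripper": -1}, {"dx": 0, "dy": 0, "dz": 0.68, "ax": 0, "ay": 0, "az": 0, "gripper": -1}, {"dx": 0, "dy": 0, "dz": 0.73, "ax": 0, "ay": 0, "az": 0, "gripper": -1}, {"dx": 0, "dy": 0, "dz": 0.73, "ax": 0, "ay": 0, "az": 0, "gripper": -1}, {"dx": 0, "dy": 0, "dz": 0.73, "ax": 0, "ay": 0, "az": 0, "gripper": -1}]}}

```text
time: 15.6
eef_pos: [0.5097, 0.2734, 0.2354]
tcp_rot: [0.157, 0.988, -0.0, -0.0]
contact_force: [0.3, -0.1, -0.8]
opening: 0.445
finger_force: 40.3
```

```bash
python3 - <<'E'
from h import *
s=get_state(); e=s['eef_pos']; print(s['time'],s['opening'],s['finger_force'],s['contact_force'].round(2),e.round(4))
c=cam('wrist'); c2=cam('scene')
W=cloud(c).reshape(-1,3); W=W[~np.isnan(W[:,0])]
r=np.hypot(W[:,0]-e[0],W[:,1]-e[1]); p=W[(r<.05)&(r>.026)&(abs(W[:,2]-(e[2]-.0275))<.006)]
a=np.linalg.lstsq(np.c_[p[:,:2]-e[:2],np.ones(len(p))],p[:,2],rcond=None)[0]; print('outer',a,'skirt edge z',a[2]-.019)
S=cloud(c2)[170:260,255:300].reshape(-1,3)
p=S[(np.hypot(S[:,0]-.5102,S[:,1]-.2735)<.05)]; print('below',[(round(z,3),int(((p[:,2]>z)&(p[:,2]<=z+.01)).sum())) for z in np.arange(.06,.24,.01)])
r=lambda f:cv2.resize(f,(400,400),interpolation=cv2.INTER_CUBIC)
cv2.imwrite('pics/s6.png',np.hstack([r(c['frame'][:,80:560]),r(c2['frame'][170:270,230:330])]))
E
```

```text
15.6 0.44537881919764516 40.26304632425308 [ 0.26 -0.09 -0.82] [0.5097 0.2734 0.2354]
outer [ 0.00252488 -0.00096952  0.20763123] skirt edge z 0.18863122502214902
below [(np.float64(0.06), 56), (np.float64(0.07), 52), (np.float64(0.08), 58), (np.float64(0.09), 153), (np.float64(0.1), 17), (np.float64(0.11), 11), (np.float64(0.12), 16), (np.float64(0.13), 14), (np.float64(0.14), 0), (np.float64(0.15), 0), (np.float64(0.16), 0), (np.float64(0.17), 0), (np.float64(0.18), 12), (np.float64(0.19), 39), (np.float64(0.2), 148), (np.float64(0.21), 40), (np.float64(0.22), 37), (np.float64(0.23), 32)]
```

View pics/s6.png

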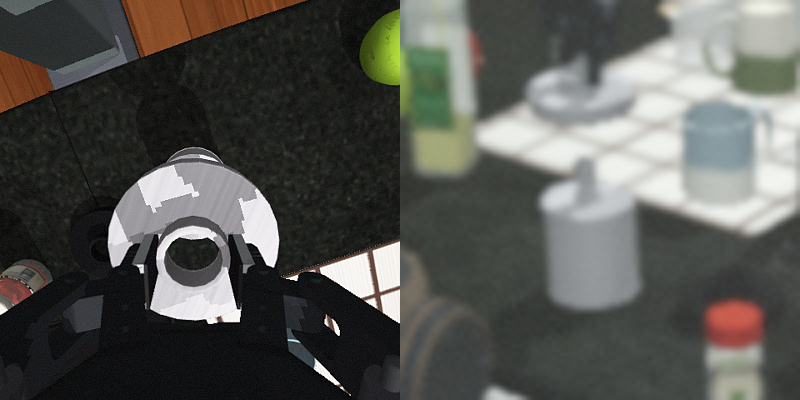

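The outer lid is held level by its collar, with the skirt edge at 189 mm, about 5.4 cm above the knob top. The inner lid remains seated in the tin, with its knob at (587,172) in the right half. Handing in.

```bash
python3 -c "
from plant import job; print(job.sign_off())"
```

```text
the job is handed in; nothing more can be done
None
```

The job is handed in (no verdict came back): the pair was lowered home and released, and the outer lid is held level about 5.4 cm above the knob with the inner lid still seated in the tin.

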